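# Put the graded porcelain jars back in their counter stand

## Task

The four white lidded porcelain jars on the dispensing counter belong in the wooden counter stand, lined up in order of size: the smallest in the narrowest bay, the next larger in the next wider bay, and so on to the largest in the widest. Put each one back in its own bay, standing flat on the cork, and let go of it. They are full and they chip, so carry them upright and set them down without dropping them.

Things in the scene. Friction and masses are not known exactly. Their poses are not given: they have to be found in the camera images.
- stand: Fixed low wooden tray, 289 x 88 mm, at any yaw. Four bays in a row along its y, the narrowest at the -y end: 54, 62, 70, 78 mm wide, all 78 mm deep (x). Partitions and outer walls: 5 mm thick, tops 19 mm above the counter, 8 mm above the cork in the bays. Origin: centre of the underside, on the counter; x across the row, y along it, z up.
- jar_1: The smallest of four loose white porcelain jars of one pattern (thin blue lines, fixed lid with a small knob). Round and straight-sided: 34 mm in diameter, side straight up to 42 mm, 56 mm high to the top of the knob, about 70 g. It stands upright on the counter. Origin: centre of the underside; z up along the jar.
- jar_2: The second smallest of four loose white porcelain jars of one pattern (thin blue lines, fixed lid with a small knob). Round and straight-sided: 42 mm in diameter, side straight up to 52 mm, 68 mm high to the top of the knob, about 120 g. It stands upright on the counter. Origin: centre of the underside; z up along the jar.
- jar_3: The second largest of four loose white porcelain jars of one pattern (thin blue lines, fixed lid with a small knob). Round and straight-sided: 50 mm in diameter, side straight up to 62 mm, 80 mm high to the top of the knob, about 190 g. It stands upright on the counter. Origin: centre of the underside; z up along the jar.
- jar_4: The largest of four loose white porcelain jars of one pattern (thin blue lines, fixed lid with a small knob). Round and straight-sided: 58 mm in diameter, side straight up to 72 mm, 92 mm high to the top of the knob, about 290 g. It stands upright on the counter. Origin: centre of the underside; z up along the jar.
- liner_1: Fixed cork liner that covers the floor of the narrowest bay of the stand (54 mm wide along the row, 78 mm deep); place of the smallest jar. 3 mm thick. Origin: centre of its underside, 8 mm above the counter, so its top is 11 mm above the counter; x across the row, y along the row towards the wider bays, z up.
- liner_2: Fixed cork liner that covers the floor of the second narrowest bay of the stand (62 mm wide along the row, 78 mm deep); place of the second smallest jar. 3 mm thick. Origin: centre of its underside, 8 mm above the counter, so its top is 11 mm above the counter; x across the row, y along the row towards the wider bays, z up.
- liner_3: Fixed cork liner that covers the floor of the second widest bay of the stand (70 mm wide along the row, 78 mm deep); place of the second largest jar. 3 mm thick. Origin: centre of its underside, 8 mm above the counter, so its top is 11 mm above the counter; x across the row, y along the row towards the wider bays, z up.
- liner_4: Fixed cork liner that covers the floor of the widest bay of the stand (78 mm wide along the row, 78 mm deep); place of the largest jar. 3 mm thick. Origin: centre of its underside, 8 mm above the counter, so its top is 11 mm above the counter; x across the row, y along the row towards the wider bays, z up.
Mind the look-alikes: they are no part of the job. Leave any red look-alike of the jar_1 alone. Leave any black or red look-alike of the jar_2 alone.

How it is judged:
At the end, for the whole second after the job is handed in: Each jar is released, at rest and upright (within 6 degrees) with its foot flat on the cork of its own bay (within 3 mm), anywhere inside the bay (10 mm either side of the middle along the row): smallest jar in the narrowest bay, and so on by size to the largest in the widest (x of jar_1 in the frame of liner_1 between -0.025 and 0.025 m and y of jar_1 in the frame of liner_1 between -0.012 and 0.012 m and z of jar_1 in the frame of liner_1 between 0 and 0.006 m and angle between each of jar_1, jar_2, jar_3, jar_4's own z axis and vertical below 0.1 rad and linear speed of each of jar_1, jar_2, jar_3, jar_4 below 0.02 m/s and angular speed of each of jar_1, jar_2, jar_3, jar_4 below 0.2 rad/s and x of jar_2 in the frame of liner_2 between -0.021 and 0.021 m and y of jar_2 in the frame of liner_2 between -0.012 and 0.012 m and z of jar_2 in the frame of liner_2 between 0 and 0.006 m and x of jar_3 in the frame of liner_3 between -0.017 and 0.017 m and y of jar_3 in the frame of liner_3 between -0.012 and 0.012 m and z of jar_3 in the frame of liner_3 between 0 and 0.006 m and x of jar_4 in the frame of liner_4 between -0.013 and 0.013 m and y of jar_4 in the frame of liner_4 between -0.012 and 0.012 m and z of jar_4 in the frame of liner_4 between 0 and 0.006 m); the robot touches nothing.
It fails at once if a jar is tipped more than about 35 degrees from upright (angle between any of jar_1, jar_2, jar_3, jar_4's own z axis and vertical above 0.6 rad).
It fails at once if a jar is dropped or knocked: it moves faster than 0.6 m/s (a fall of about 2 cm) with no finger touching it ((linear speed of jar_1 above 0.6 m/s and contact force between the fingers and jar_1 below 0.05 N) or (linear speed of jar_2 above 0.6 m/s and contact force between the fingers and jar_2 below 0.05 N) or (linear speed of jar_3 above 0.6 m/s and contact force between the fingers and jar_3 below 0.05 N) or (linear speed of jar_4 above 0.6 m/s and contact force between the fingers and jar_4 below 0.05 N)).
It also fails if it takes over 109 s, if anything falls off the work surface, if the arm or the gripper's body presses on something with over 40 N, if the wrist force passes 120 N, or if a joint passes its speed limit or range.

## Robot

A 6-joint arm with a two-finger parallel gripper is mounted at the origin on the work surface. World frame = base frame: x ahead of the robot, y to its left, z up, the work surface at z = 0. Lengths are in m, angles in rad, forces in N, time in s.
With the tool pointing down it reaches from about 0.425 to 0.95 m from the base axis. Payload 3.5 kg.
Tool frame: the origin (TCP) lies at the very end of the fingers, on their centre line; the grasp point (between the pads) lies 19 mm behind it; z points along the fingers, y is the line along which they close (so a half turn about z gives the same grasp; the last joint's range is limited). The gripper opens to 85 mm and grips with 20 to 120 N. Pads are 22 mm wide; open, the fingers measure 114 mm over their backs; the gripper's body (76 mm by 85 mm) begins 54 mm behind the grasp point. The pads swing forward as they close: fully open they stand 13 mm farther back than shut.
Start: joints at [1.177, 0.286, 1.577, -0, 1.279, -0.15], TCP at [0.163, 0.655, 0.231] pointing down, gripper open.
Joint ranges: [-2.77, 2.77], [-0.9, 2.22], [0.21, 2.48], [-1.53, 4.67], [0.24, 2.81], [-2.84, 2.84]. Speed limits (rad/s): [2.79, 2.79, 3.14, 3.14, 3.14, 3.14].

## Interface

Orientations are given as a rotation vector (axis times angle).
In Python, from bench import arm gives the robot as it stands. The module is installed in compiled form; this text tells all that it offers.
- The arm moves only by the tool jog_arm, never from a script. Its argument "moves" is a list of rows, each a list of 7 numbers: the turn, a rotation vector about the tool's x, y, z in rad, then the shift along the tool's x, y, z in mm, then the opening, from 0 (shut) to 1 (fully open). In form: [[rx, ry, rz, x, y, z, claw], ...]. A call has 1 to 10 rows; each row shifts and turns the commanded pose from where the row before left it, along the tool's axes as they then stand; what a row does not reach is not made up. A row lasts 1/10 s, in which the tool goes at most 50 mm and 8.59 degrees, less where a joint would pass 70% of its speed; a pose out of reach is approached as far as the arm can. A call is refused whole if a number of a shift passes 50 or a number of a turn 0.15, either way. A call with a gripper value outside its range is refused whole. The fingers move at their own pace and stop on an object; "newtons" is the grip in N (left out, the last holds). Time passes only in rows, so rows that do not move let the fingers close. It gives the time, the measured TCP pose, the force, the opening and the grip force at its end, in the units of the state.
- arm.get_state(): the state, without advancing time (a new reading comes with each control period).
- arm.read_camera(name): name is "scene" or "side" or "wrist"; returns the picture (400x640x3 uint8, red, green, blue); there is no depth.
- arm.camera_info(name): a dict with "intrinsics" (3x3 intrinsics, pixels), "position" and "attitude" of the camera in the world; the wrist camera has in their place "T_tool_cam" (4x4, takes a point from camera to tool coordinates, whose origin is the TCP and whose axes are the flange's). Camera axes: x right, y up, looking along -z (the intrinsics and any distortion apply to the point x, -y, -z); pixel columns grow to the right and rows downward; lengths in m; the calibration is good to about 2 mm. A picture is of the moment at which its call begins: read the wrist's pose just before it. camera_info takes no time and is no camera call.
- arm.hand_in(): hands the job in; it is judged then, once.
The state is a dict: "time": time; "qpos": joint angles; "joint_velocities": joint speeds; "joint_torque": joint torques, N m; "position": TCP position; "tcp_rot": TCP orientation; "wrist_force": force on the tool from outside, world axes, zero at the start; "moment": the same for the moment, N m; "opening": finger opening in m; "grasp_force": force on a finger pad.
Only numpy, scipy, OpenCV 4.12 (cv2) and the standard library are available. Lean on these libraries where they do the work, as an engineer would, in place of code of your own. Each camera call takes 0.05 s, during which the arm holds its last target. There are 200 camera calls.

## Working session

There is one attempt and no reset: what is moved stays moved. The work goes in short steps, Python scripts to look and compute and a tool call to move; the robot and the scene stay as the last step left them, time stands still between calls to the robot, and variables do not carry over. Pictures are saved under pics/ and viewed, at most 14 in all, crops included, and the job is handed in when it is done.

Besides the shell and the picture viewer there is one more tool, called as name(argument=value, ...) on one line, values as JSON. jog_arm: Moves the arm, as the interface text tells. Its arguments: {"type":"object","properties":{"moves":{"type":"array","items":{"type":"array","items":{"type":"number"}}},"newtons":{"type":"number"}},"required":["moves"]}

```bash
mkdir -p pics; python3 - <<'E'
from bench import arm
import cv2,numpy as np
np.set_printoptions(precision=4,suppress=True)
for n in("scene","side","wrist"):
    s=arm.get_state()
    im=arm.read_camera(n); cv2.imwrite(f"pics/{n}0.png",im[:,:,::-1]); print(n,arm.camera_info(n))
print(s)
E
```

```text
scene {'intrinsics': array([[398.3048,   0.    , 311.4844],
       [  0.    , 398.3048, 196.0555],
       [  0.    ,   0.    ,   1.    ]]), 'position': array([0.9872, 0.6019, 0.5891]), 'attitude': array([0.3838, 1.1445, 2.2659])}
side {'intrinsics': array([[425.4654,   0.    , 327.1267],
       [  0.    , 425.4654, 202.9851],
       [  0.    ,   0.    ,   1.    ]]), 'position': array([ 0.3357, -0.5933,  0.7629]), 'attitude': array([ 0.7211, -0.1233, -0.3386])}
wrist {'intrinsics': array([[339.0552,   0.    , 318.1261],
       [  0.    , 339.0552, 203.6321],
       [  0.    ,   0.    ,   1.    ]]), 'T_tool_cam': array([[-0.0006,  0.9586,  0.2847,  0.073 ],
       [ 1.    ,  0.0004,  0.001 ,  0.0006],
       [ 0.0008,  0.2847, -0.9586, -0.1438],
       [ 0.    ,  0.    ,  0.    ,  1.    ]])}
{'time': 0.1, 'qpos': array([ 1.177 ,  0.2871,  1.578 , -0.    ,  1.2786, -0.15  ]), 'joint_velocities': array([ 0.001 ,  0.0001, -0.0021, -0.0004,  0.0025, -0.0012]), 'joint_torque': array([  0.0005, -40.7299, -29.3698,  -0.0001,   0.0035,   0.    ]), 'position': array([0.1627, 0.6545, 0.2301]), 'tcp_rot': array([-0.3819, -3.1177,  0.0032]), 'wrist_force': array([-0.5602, -0.3339, -0.26  ]), 'moment': array([-0.037 , -0.0432,  0.0407]), 'grasp_force': 0.0, 'opening': 0.08562017695039212}
```

View pics/scene0.png

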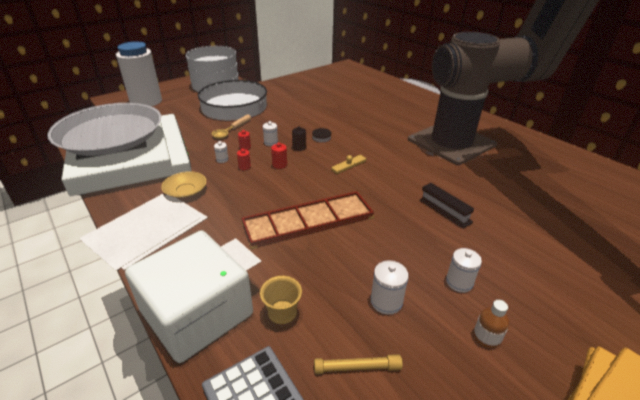

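View pics/side0.png

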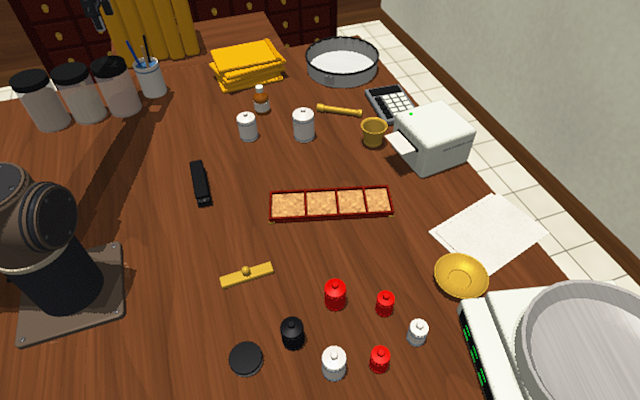

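The scene and side views show the same layout.

| Item | Scene pixel | Side pixel |
|---|---|---|
| jar_1 | (221,152) | (418,332) |
| jar_2 | (270,133) | (334,362) |
| jar_3 | (464,270) | (248,126) |
| jar_4 | (390,290) | (303,124) |
| Stand | (308,217) | (331,203) |

In the side view the stand's wide bay is on the left. Red and black look-alikes stand near jars 1 and 2.

```bash
cat > h.py <<'E'
from bench import arm
import cv2,numpy as np
from scipy.spatial.transform import Rotation as R
np.set_printoptions(precision=4,suppress=True)
def pose(n,s=None):
    i=arm.camera_info(n)
    if n!="wrist": return i["intrinsics"],np.array(i["position"]),R.from_rotvec(i["attitude"]).as_matrix()
    T=np.eye(4);T[:3,:3]=R.from_rotvec(s["tcp_rot"]).as_matrix();T[:3,3]=s["position"]
    T=T@i["T_tool_cam"];return i["intrinsics"],T[:3,3],T[:3,:3]
def ray(n,p,s=None):
    K,c,A=pose(n,s);d=np.linalg.inv(K)@[p[0],p[1],1];d=A@[d[0],-d[1],-d[2]]
    return c,d/np.linalg.norm(d)
def plane(n,p,z,s=None):
    c,d=ray(n,p,s);return c+d*(z-c[2])/d[2]
def cross(a,b):
    (c,d),(e,f)=a,b;t=np.linalg.lstsq(np.c_[d,-f],e-c,rcond=None)[0]
    p,q=c+d*t[0],e+f*t[1];return (p+q)/2,np.linalg.norm(p-q)
def blob(m,p,r=40):
    n,l,st,ce=cv2.connectedComponentsWithStats(m.astype(np.uint8))
    ok=[i for i in range(1,n) if st[i,4]>60];i=min(ok,key=lambda i:np.hypot(*(ce[i]-p)));return ce[i],st[i],(l==i)
def white(im):
    h=cv2.cvtColor(im,cv2.COLOR_RGB2HSV);return (h[...,1]<60)&(h[...,2]>110)
E
python3 - <<'E'
from h import *
im={n:cv2.imread(f"pics/{n}0.png")[:,:,::-1].copy() for n in("scene","side")}
J={1:((221,152),(418,332)),2:((270,133),(334,362)),3:((464,270),(248,126)),4:((390,290),(303,124))}
for j,(a,b) in J.items():
    ca,sa,_=blob(white(im["scene"]),a);cb,sb,_=blob(white(im["side"]),b)
    print(j,ca,sa,cb,sb,*cross(ray("scene",ca),ray("side",cb)))
for n,p in(("scene",(308,217)),("side",(331,203))):
    h=cv2.cvtColor(im[n],cv2.COLOR_RGB2HSV)
    x,y=p
    c=im[n][y-50:y+50,x-80:x+80]
    cv2.imwrite(f"pics/st_{n}.png",cv2.resize(c,None,fx=5,fy=5,interpolation=cv2.INTER_CUBIC)[:,:,::-1])
E
```

```text
1 [220.4595 150.0324] [214 141  14  19 185] [417.6463 330.6081] [407 318  22  28 393] [ 0.6041 -0.3288  0.0312] 9.259386936181371e-05
2 [270.0088 137.114 ] [264 132  13  11 114] [333.4052 361.7633] [321 346  26  35 659] [ 0.4425 -0.3258  0.0215] 0.0015224750904960348
3 [463.2083 278.9333] [451 270  28  19 360] [246.6216 132.1027] [238 125  18  16 185] [0.4444 0.3629 0.0113] 0.0002774970603400443
4 [389.9584 284.3023] [ 374  260   35   51 1323] [302.5146 130.8066] [293 122  20  18 274] [0.5829 0.2963 0.0288] 0.00885395840502187
```

View pics/st_side.png

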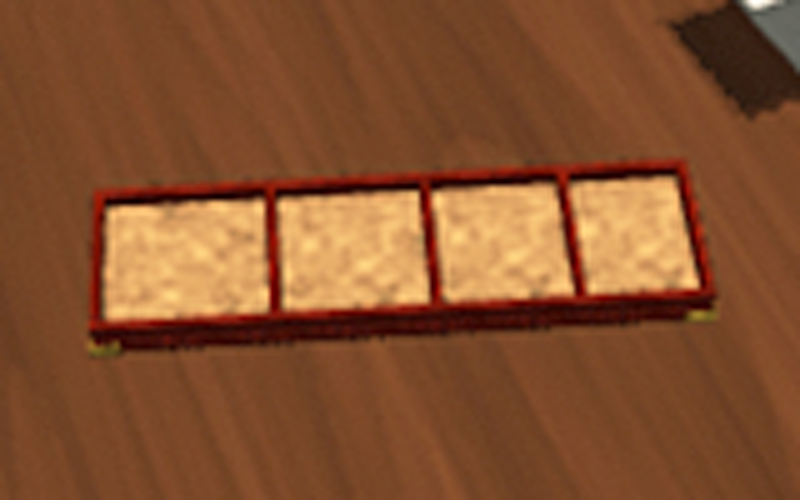

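View pics/wrist0.png

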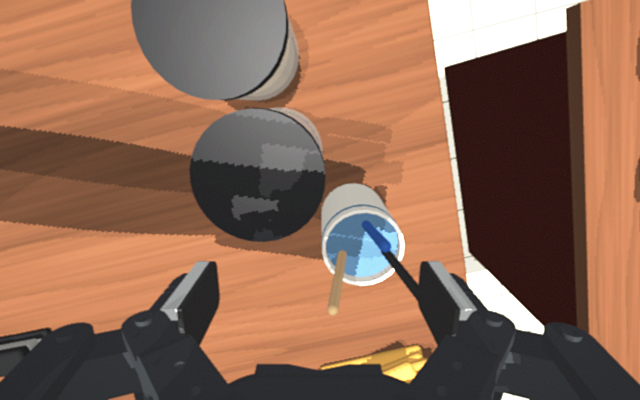

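The side crop shows the stand's outer top corners at crop pixels (97,190), (685,162), (713,299) and (92,327), with the widest bay on the left. The wrist view shows only lidded tins and a pen cup.

```bash
python3 - <<'E'
from h import *
im={n:cv2.imread(f"pics/{n}0.png")[:,:,::-1].copy() for n in("scene","side")}
P=[plane("side",((u+.5)/5-.5+251,(v+.5)/5-.5+153),.019)[:2] for u,v in((97,190),(685,162),(713,299),(92,327))]
print(np.array(P)); print("sizes",[np.linalg.norm(P[i]-P[(i+1)%4]) for i in range(4)])
h=cv2.cvtColor(im["scene"],cv2.COLOR_RGB2HSV)
c=np.mean(P,0);y=(P[0]-P[1])+(P[3]-P[2]);y/=np.linalg.norm(y);x=np.array([y[1],-y[0]]);print("stand",c,"y",y,"x",x)
for k,o in(1,-112.5),(2,-49.5),(3,21.5),(4,100.5): pass
w=[54,62,70,78];e=-144.5+5
for k in range(4):
    m=e+w[k]/2;e+=w[k]+5;print("bay",k+1,m,c+y*m/1000)
hs=cv2.cvtColor(im["side"],cv2.COLOR_RGB2HSV)
red=((hs[...,0]<8)|(hs[...,0]>172))&(hs[...,1]>170)&(hs[...,2]>60)
for p in((335,295),(385,303),(380,358)):
    ce,st,_=blob(red,p);print("red",ce,plane("side",ce,.027))
print("black",plane("side",(292,333),.03))
for n,p in(("jar3",(248,126)),("jar4",(303,124))):print(n,plane("side",p,.035))
S=np.hstack([cv2.resize(im["side"][90:160,220:330],None,fx=5,fy=5,interpolation=2),cv2.resize(im["scene"][230:330,350:500][:70*1],None,fx=2,fy=5)])
E
```

```text
[[ 0.4458  0.1156]
 [ 0.7188  0.0337]
 [ 0.6929 -0.0501]
 [ 0.4213  0.0334]]
sizes [np.float64(0.2850101664255493), np.float64(0.08762618914749289), np.float64(0.2840941801929298), np.float64(0.08581289392487303)]
stand [0.5697 0.0331] y [-0.9569  0.2906] x [0.2906 0.9569]
bay 1 -112.5 [0.6773 0.0004]
bay 2 -49.5 [0.6171 0.0188]
bay 3 21.5 [0.5491 0.0394]
bay 4 100.5 [0.4735 0.0623]
red [334.7616 294.1254] [ 0.4904 -0.2047  0.027 ]
red [384.524  302.9886] [ 0.5729 -0.2556  0.027 ]
red [379.2967 358.8743] [ 0.518  -0.3505  0.027 ]
black [ 0.3888 -0.2534  0.03  ]
jar3 [0.4505 0.3571 0.035 ]
jar4 [0.5942 0.3126 0.035 ]
```

jog_arm(moves=[[0, 0, 0.05, -20, -8, 0, 1], [0, 0, 0, -45, -18, 0, 1], [0, 0, 0, -45, -18, 0, 1], [0, 0, 0, -45, -18, 0, 1], [0, 0, 0, -45, -18, 0, 1], [0, 0, 0, -45, -18, 0, 1], [0, 0, 0, -45, -18, 0, 1], [0, 0, 0, -45, -18, 0, 1], [0, 0, 0, -45, -18, 0, 1], [0, 0, 0, -45, -18, 0, 1]])

```text
time: 1.15
position: [0.5222, 0.3686, 0.231]
tcp_rot: [-0.46, -3.107, 0.0]
wrist_force: [1.2, 0.5, -0.4]
opening: 0.0854
grasp_force: 0.0
```

jog_arm(moves=[[0, 0, 0, -45, -18, 0, 1], [0, 0, 0, -40, -17, 10, 1], [0, 0, 0, 0, 0, 0, 1], [0, 0, 0, 0, 0, 0, 1]])

```text
time: 1.55
position: [0.5925, 0.311, 0.2201]
tcp_rot: [-0.463, -3.105, 0.001]
wrist_force: [0.4, -0.6, 0.8]
opening: 0.0853
grasp_force: 0.0
```

```bash
cat >> h.py <<'E'
def shot(name):
    s=arm.get_state();im=arm.read_camera("wrist");cv2.imwrite(f"pics/{name}.png",im[:,:,::-1]);return s,im
def tool(s,p): return R.from_rotvec(s["tcp_rot"]).as_matrix().T@(np.array(p)-s["position"])*1000
E
python3 - <<'E'
from h import *
s,im=shot("w1");print(s["time"],s["position"],s["tcp_rot"],R.from_rotvec(s["tcp_rot"]).as_matrix())
E
```

```text
1.55 [0.5925 0.311  0.2201] [-0.463 -3.105  0.001] [[-0.9565  0.2917 -0.0023]
 [ 0.2917  0.9565 -0.0003]
 [ 0.0021 -0.001  -1.    ]]
```

View pics/w1.png

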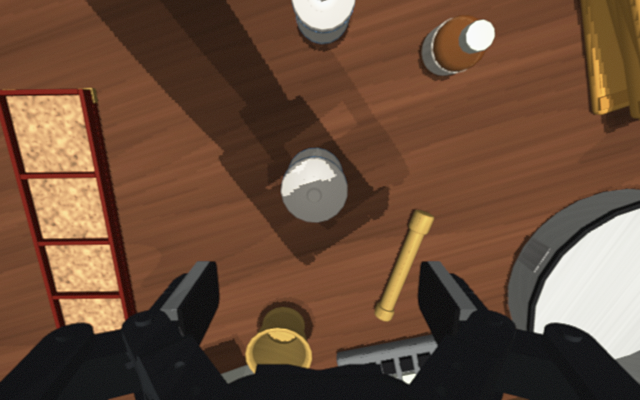

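Wrist view over jar_4: its knob is at about (315,195). jar_3 is at the top, about (323,10), the bottle is at (460,45), and the stand is at the left.

```bash
python3 - <<'E'
from h import *
s=arm.get_state()
p=plane("wrist",(315,195),.09,s);print(p,tool(s,p))
q=plane("wrist",(323,8),.065,s);print("jar3 lid approx",q)
for u,v in((4,92),(90,90)): print("stand +y corners",plane("wrist",(u,v),.019,s))
E
```

```text
[0.592  0.3095 0.09  ] [ -0.9975  -2.3197 130.6635]
jar3 lid approx [0.4545 0.3579 0.065 ]
stand +y corners [0.4235 0.0449 0.019 ]
stand +y corners [0.4461 0.1256 0.019 ]
```

jog_arm(moves=[[0, 0, 0, -1, -2, 40, 1], [0, 0, 0, 0, 0, 45, 1], [0, 0, 0, 0, 0, 45, 1], [0, 0, 0, 0, 0, 35, 1], [0, 0, 0, 0, 0, 20, 1], [0, 0, 0, 0, 0, 5, 1], [0, 0, 0, 0, 0, 0, 0], [0, 0, 0, 0, 0, 0, 0], [0, 0, 0, 0, 0, 0, 0], [0, 0, 0, 0, 0, 0, 0]], newtons=40)

```text
time: 2.6
position: [0.5942, 0.3106, 0.034]
tcp_rot: [0.459, 3.104, 0.003]
wrist_force: [-1.0, -0.5, 4.8]
opening: 0.0574
grasp_force: 43.9
```

jog_arm(moves=[[0, 0, 0, 0, 0, 0, 0], [0, 0, 0, 0, 0, 0, 0], [0, 0, 0, 0, 0, 0, 0], [0, 0, 0, 0, 0, 0, 0]])

```text
time: 3.0
position: [0.5942, 0.3106, 0.034]
tcp_rot: [0.459, 3.105, 0.003]
wrist_force: [-0.6, 0.0, 6.7]
opening: 0.0572
grasp_force: 44.0
```

jog_arm(moves=[[0, 0, 0, 0, 0, -5, 0], [0, 0, 0, 0, 0, -20, 0], [0, 0, 0, 0, 0, -40, 0], [0, 0, 0, 0, 0, -40, 0], [0, 0, 0, 0, 0, -35, 0], [0, 0, 0, 8, -30, 0, 0], [0, 0, 0, 10, -40, 0, 0], [0, 0, 0, 10, -40, 0, 0], [0, 0, 0, 10, -30, 0, 0], [0, 0, 0, 5, -10, 0, 0]])

```text
time: 4.0
position: [0.5055, 0.1766, 0.1698]
tcp_rot: [-0.463, -3.104, 0.002]
wrist_force: [0.8, -0.1, -2.4]
opening: 0.0573
grasp_force: 44.3
```

jog_arm(moves=[[0, 0, 0, 0, 0, 0, 0], [0, 0, 0, 0, 0, 0, 0]])

```text
time: 4.2
position: [0.5085, 0.1791, 0.1713]
tcp_rot: [0.46, 3.107, 0.001]
wrist_force: [0.3, 1.3, -3.5]
opening: 0.0571
grasp_force: 44.3
```

```bash
python3 - <<'E'
from h import *
s,im=shot("w2");print(s["position"],s["opening"],s["wrist_force"])
a=cv2.imread("pics/scene0.png")[167:267,228:388]
cv2.imwrite("pics/combo.png",np.vstack([cv2.resize(a,None,fx=4,fy=4,interpolation=2)[:300],cv2.resize(cv2.imread("pics/w2.png"),(640,400))[:300]]))
E
```

```text
[0.5085 0.1791 0.1713] 0.05713974372772984 [ 0.3358  1.2987 -3.4704]
```

View pics/combo.png

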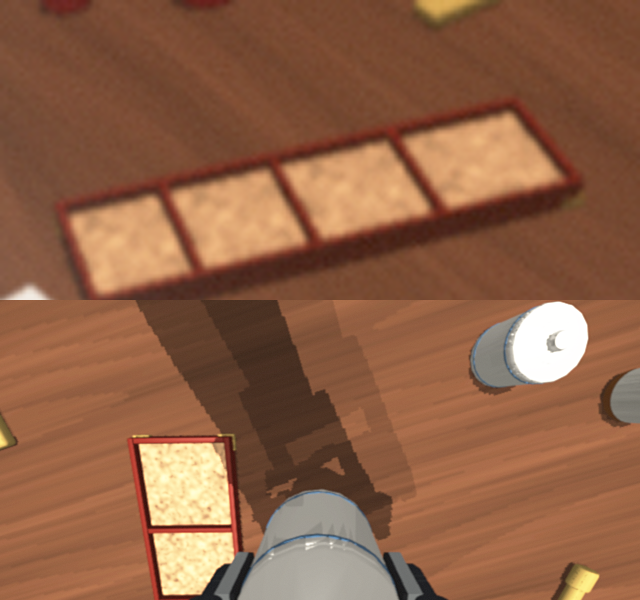

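The combined picture shows the scene crop with stand top corners at crop (60,206), (518,102) and (580,182). The wrist half shows the wide-end corners at (131,138) and (232,137), the bay 4/3 partition at rows 229-230, jar_4 held in the middle, and jar_3's knob at (558,42).

```bash
python3 - <<'E'
from h import *
s=arm.get_state()
for u,v in((131,138),(232,137),(148,230),(234,229)): print("wrist",plane("wrist",(u,v),.019,s))
for u,v in((60,206),(518,102),(580,182)): print("scene",plane("scene",((u+.5)/4-.5+228,(v+.5)/4-.5+167),.019))
p=plane("wrist",(558,42),.078,s);print("jar3",p)
E
```

```text
wrist [0.4201 0.0381 0.019 ]
wrist [0.4445 0.1217 0.019 ]
wrist [0.5019 0.016  0.019 ]
wrist [0.5242 0.0932 0.019 ]
scene [ 0.695  -0.0417  0.019 ]
scene [0.4224 0.0387 0.019 ]
scene [0.4469 0.1181 0.019 ]
jar3 [0.4478 0.3585 0.078 ]
```

jog_arm(moves=[[0, 0, 0, 0, -20, 0, 0], [0, 0, 0, -1, -40, 0, 0], [0, 0, 0, -1, -40, 0, 0], [0, 0, 0, 0, -17, 0, 0], [0, 0, 0, 0, 0, 20, 0], [0, 0, 0, 0, 0, 40, 0], [0, 0, 0, 0, 0, 30, 0], [0, 0, 0, 0, 0, 20, 0], [0, 0, 0, 0, 0, 5, 0], [0, 0, 0, 0, 0, 0, 0]])

```text
time: 5.25
position: [0.4764, 0.0666, 0.0558]
tcp_rot: [-0.458, -3.107, -0.0]
wrist_force: [0.5, -0.2, -2.7]
opening: 0.057
grasp_force: 44.6
```

jog_arm(moves=[[0, 0, 0, 0, 0, 2, 0], [0, 0, 0, 0, 0, 0, 0], [0, 0, 0, 0, 0, 0, 0], [0, 0, 0, 0, 0, 0, 0]])

```text
time: 5.65
position: [0.4767, 0.0661, 0.0552]
tcp_rot: [0.46, 3.106, 0.0]
wrist_force: [-0.3, -0.3, -3.8]
opening: 0.0571
grasp_force: 44.6
```

```bash
python3 - <<'E'
from h import *
s,im=shot("w3");print(s["position"],s["opening"],s["wrist_force"])
E
```

```text
[0.4767 0.0661 0.0552] 0.05707966359166544 [-0.2695 -0.3336 -3.7895]
```

View pics/w3.png

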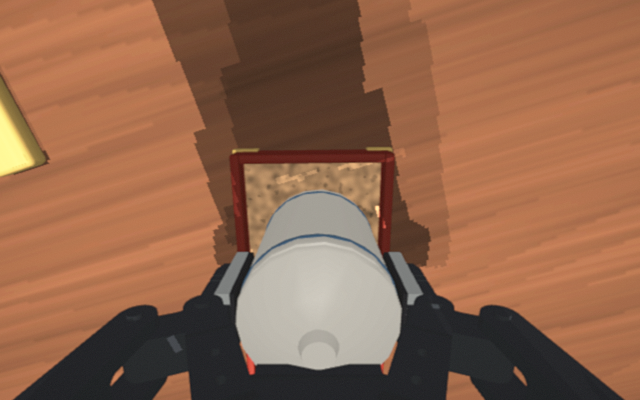

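The wrist view shows jar_4 over the widest bay. The stand's outer top corners are at (232,152) and (393,150), with the inner walls at columns 243 and 382.

```bash
python3 - <<'E'
from h import *
s=arm.get_state()
for u,v in((232,152),(393,150)):
    p=plane("wrist",(u,v),.019,s);print(p,tool(s,p))
E
```

```text
[0.4175 0.0368 0.019 ] [ 48.1143 -45.1611  35.9008]
[0.4412 0.1185 0.019 ] [49.1221 39.9525 35.9246]
```

jog_arm(moves=[[0, 0, 0, 2, -2, 3, 0], [0, 0, 0, 0, 0, 3, 0], [0, 0, 0, 0, 0, 2, 0], [0, 0, 0, 0, 0, 1, 0], [0, 0, 0, 0, 0, 0, 0], [0, 0, 0, 0, 0, 0, 0]])

```text
time: 6.3
position: [0.4738, 0.0648, 0.0453]
tcp_rot: [0.46, 3.107, 0.0]
wrist_force: [-0.1, -0.6, -3.5]
opening: 0.0568
grasp_force: 44.9
```

jog_arm(moves=[[0, 0, 0, 0, 0, 1, 0], [0, 0, 0, 0, 0, 0, 0], [0, 0, 0, 0, 0, 0, 0]])

```text
time: 6.6
position: [0.4739, 0.0648, 0.045]
tcp_rot: [0.46, 3.108, -0.0]
wrist_force: [-2.9, 0.0, 3.3]
opening: 0.0571
grasp_force: 45.2
```

jog_arm(moves=[[0, 0, 0, 0, 0, 1, 0], [0, 0, 0, 0, 0, 0, 0], [0, 0, 0, 0, 0, 0, 0]])

```text
time: 6.9
position: [0.474, 0.0648, 0.045]
tcp_rot: [-0.459, -3.107, 0.0]
wrist_force: [-6.8, -0.3, 11.2]
opening: 0.0569
grasp_force: 46.1
```

jog_arm(moves=[[0, 0, 0, 0, 0, -1, 0], [0, 0, 0, 0, 0, 0, 0.72], [0, 0, 0, 0, 0, 0, 0.8], [0, 0, 0, 0, 0, 0, 0.9], [0, 0, 0, 0, 0, 0, 1], [0, 0, 0, 0, 0, 0, 1], [0, 0, 0, 0, 0, 0, 1], [0, 0, 0, 0, 0, 0, 1]])

```text
time: 7.7
position: [0.4737, 0.0647, 0.0443]
tcp_rot: [0.46, 3.108, -0.0]
wrist_force: [0.1, 0.6, -0.4]
opening: 0.0857
grasp_force: 0.0
```

jog_arm(moves=[[0, 0, 0, 0, 0, -10, 1], [0, 0, 0, 0, 0, -20, 1], [0, 0, 0, 0, 0, -40, 1], [0, 0, 0, 0, 0, -40, 1], [0, 0, 0, 0, 0, -40, 1], [0, 0, 0, 0, 0, -30, 1], [0, 0, 0, 0, 0, 0, 1], [0, 0, 0, 0, 0, 0, 1]])

```text
time: 8.5
position: [0.474, 0.0648, 0.2256]
tcp_rot: [0.459, 3.105, 0.0]
wrist_force: [-0.2, -0.0, -0.0]
opening: 0.0854
grasp_force: 0.0
```

```bash
python3 - <<'E'
from h import *
s,im=shot("w4");print(s["position"],s["opening"],s["wrist_force"])
E
```

```text
[0.474  0.0648 0.2256] 0.08543522941417901 [-0.2197 -0.0201 -0.0411]
```

View pics/w4.png

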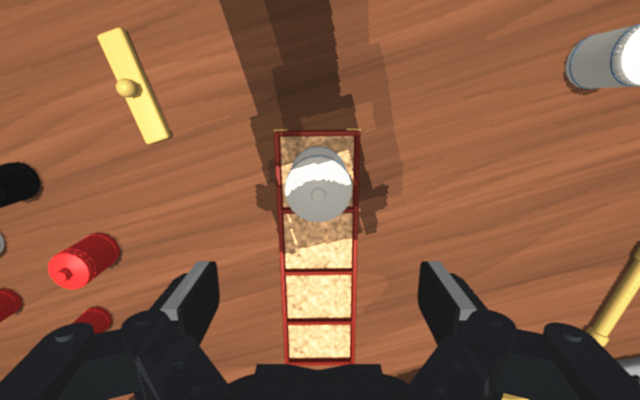

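The wrist view shows jar_4 standing upright in the widest bay with its knob at (318,195). The stand corners are at (276,132), (360,131), (288,362) and (354,362), and the partitions are at rows 211, 271 and 321.

```bash
python3 - <<'E'
from h import *
s=arm.get_state()
P=[plane("wrist",q,.019,s)[:2] for q in((276,132),(360,131),(354,362),(288,362))];P=np.array(P);print(P)
y=(P[0]+P[1]-P[2]-P[3])/2;L=np.linalg.norm(y);y/=L;x=np.array([y[1],-y[0]]);e=(P[0]+P[1])/2;print("L",L,"y",y)
k=plane("wrist",(318,195),.102,s)[:2]
for n,c in(("wide-end",e-y*.1445),("mean",P.mean(0))):
    print(n,c,"jar4 rel bay4",(k-c-y*.1005)@x,(k-c-y*.1005)@y)
    for b,m in((1,-.1125),(2,-.0495),(3,.0215)): print(b,c+y*m)
E
```

```text
[[ 0.4179  0.0373]
 [ 0.4415  0.1188]
 [ 0.7123  0.0392]
 [ 0.6885 -0.0395]]
L 0.2817467116137757 y [-0.9607  0.2775]
wide-end [0.5685 0.038 ] jar4 rel bay4 -0.00045455874473407273 -3.94124847271336e-05
1 [0.6766 0.0067]
2 [0.6161 0.0242]
3 [0.5479 0.0439]
mean [0.5651 0.039 ] jar4 rel bay4 -0.0004545587447340595 -0.0036660566778393285
1 [0.6731 0.0078]
2 [0.6126 0.0252]
3 [0.5444 0.0449]
```

jog_arm(moves=[[0, 0, 0, 8, 20, 0, 1], [0, 0, 0, 16, 39, 0, 1], [0, 0, 0, 16, 39, 0, 1], [0, 0, 0, 16, 39, 0, 1], [0, 0, 0, 16, 39, 0, 1], [0, 0, 0, 16, 39, 0, 1], [0, 0, 0, 14, 39, 10, 1], [0, 0, 0, 8, 19, 10, 1], [0, 0, 0, 0, 0, 0, 1], [0, 0, 0, 0, 0, 0, 1]])

```text
time: 9.55
position: [0.4464, 0.3573, 0.2022]
tcp_rot: [-0.458, -3.105, 0.005]
wrist_force: [0.7, -0.6, 0.3]
opening: 0.0853
grasp_force: 0.0
```

```bash
python3 - <<'E'
from h import *
s,im=shot("w5");print(s["position"],s["opening"])
cv2.imwrite("pics/w5c.png",cv2.resize(im[120:280,220:420],None,fx=2,fy=2)[:,:,::-1])
E
```

```text
[0.4464 0.3573 0.2022] 0.08527484098921742
```

View pics/w5c.png

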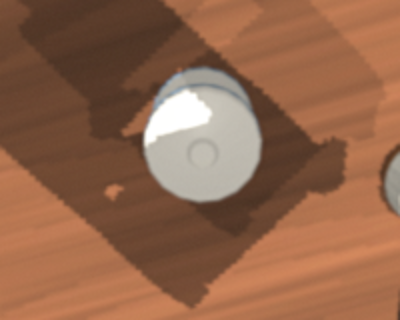

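The crop shows jar_3's knob at full-image (321,196).

```bash
python3 - <<'E'
from h import *
s=arm.get_state();p=plane("wrist",(321.3,196.3),.078,s);print(p,tool(s,p))
E
```

```text
[0.4481 0.3594 0.078 ] [ -0.6123   2.913  125.1209]
```

jog_arm(moves=[[0, 0, 0, 0, 3, 35, 1], [0, 0, 0, 0, 0, 45, 1], [0, 0, 0, 0, 0, 45, 1], [0, 0, 0, 0, 0, 30, 1], [0, 0, 0, 0, 0, 15, 1], [0, 0, 0, 0, 0, 5, 1], [0, 0, 0, 0, 0, 0, 0], [0, 0, 0, 0, 0, 0, 0], [0, 0, 0, 0, 0, 0, 0], [0, 0, 0, 0, 0, 0, 0]], newtons=35)

```text
time: 10.6
position: [0.45, 0.3616, 0.0319]
tcp_rot: [0.459, 3.104, 0.003]
wrist_force: [-0.1, -1.1, 5.7]
opening: 0.0492
grasp_force: 37.1
```

jog_arm(moves=[[0, 0, 0, 0, 0, 0, 0], [0, 0, 0, 0, 0, 0, 0], [0, 0, 0, 0, 0, 0, 0]])

```text
time: 10.9
position: [0.45, 0.3615, 0.0318]
tcp_rot: [0.459, 3.104, 0.003]
wrist_force: [-0.6, -1.0, 6.2]
opening: 0.0493
grasp_force: 37.1
```

jog_arm(moves=[[0, 0, 0, 0, 0, -5, 0], [0, 0, 0, 0, 0, -20, 0], [0, 0, 0, 0, 0, -40, 0], [0, 0, 0, 0, 0, -40, 0], [0, 0, 0, 0, 0, -35, 0], [0, 0, 0, -12, -17, -10, 0], [0, 0, 0, -23, -35, 0, 0], [0, 0, 0, -23, -35, 0, 0], [0, 0, 0, -23, -35, 0, 0], [0, 0, 0, -23, -35, 0, 0]])

```text
time: 11.9
position: [0.502, 0.1791, 0.1791]
tcp_rot: [-0.459, -3.107, -0.0]
wrist_force: [0.8, 0.6, -1.8]
opening: 0.0492
grasp_force: 36.8
```

jog_arm(moves=[[0, 0, 0, -23, -35, 0, 0], [0, 0, 0, -23, -35, 0, 0], [0, 0, 0, -23, -32, 0, 0], [0, 0, 0, -14, -18, 0, 0], [0, 0, 0, 0, 0, 0, 0], [0, 0, 0, 0, 0, 20, 0], [0, 0, 0, 0, 0, 40, 0], [0, 0, 0, 0, 0, 40, 0], [0, 0, 0, 0, 0, 15, 0], [0, 0, 0, 0, 0, 0, 0]])

```text
time: 12.9
position: [0.5443, 0.0426, 0.0615]
tcp_rot: [-0.458, -3.101, -0.0]
wrist_force: [0.0, -0.8, -2.0]
opening: 0.0493
grasp_force: 36.9
```

jog_arm(moves=[[0, 0, 0, 0, 0, 0, 0], [0, 0, 0, 0, 0, 0, 0]])

```text
time: 13.1
position: [0.549, 0.0416, 0.0669]
tcp_rot: [0.459, 3.103, 0.0]
wrist_force: [0.4, -0.2, -1.7]
opening: 0.0493
grasp_force: 36.9
```

```bash
python3 - <<'E'
from h import *
s,im=shot("w6");print(s["position"],s["opening"],s["wrist_force"])
E
```

```text
[0.549  0.0416 0.0669] 0.049293366319987035 [ 0.4    -0.2382 -1.7106]
```

View pics/w6.png

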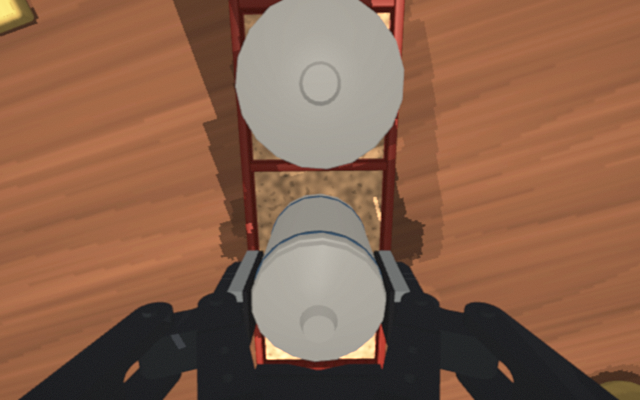

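The wrist view shows jar_3 held above bay 3 and centred at column 319. The 4/3 partition is at row 165 and the 3/2 partition at row 363. jar_4 stands undisturbed behind.

```bash
python3 - <<'E'
from h import *
s=arm.get_state()
for q in((255,165),(384,165),(262,363),(380,363)):print(tool(s,plane("wrist",q,.019,s)))
E
```

```text
[ 39.0741 -35.59    47.7039]
[39.0271 37.9498 47.7738]
[-98.3436 -38.2629  48.3364]
[-98.4022  42.836   48.4135]
```

jog_arm(moves=[[0, 0, 0, 0, 1, 10, 0], [0, 0, 0, 0, 0, 7, 0], [0, 0, 0, 0, 0, 4, 0], [0, 0, 0, 0, 0, 2, 0], [0, 0, 0, 0, 0, 0, 0], [0, 0, 0, 0, 0, 0, 0]])

```text
time: 13.75
position: [0.547, 0.0425, 0.043]
tcp_rot: [-0.459, -3.105, 0.001]
wrist_force: [-6.0, 0.2, 10.1]
opening: 0.049
grasp_force: 38.1
```

jog_arm(moves=[[0, 0, 0, 0, 0, 1, 0], [0, 0, 0, 0, 0, 0, 0], [0, 0, 0, 0, 0, 0, 0]])

```text
time: 14.05
position: [0.547, 0.0425, 0.0429]
tcp_rot: [-0.459, -3.104, 0.001]
wrist_force: [-9.1, 0.6, 16.8]
opening: 0.049
grasp_force: 38.7
```

jog_arm(moves=[[0, 0, 0, 0, 0, -2, 0], [0, 0, 0, 0, 0, 0, 0.62], [0, 0, 0, 0, 0, 0, 0.75], [0, 0, 0, 0, 0, 0, 0.9], [0, 0, 0, 0, 0, 0, 1], [0, 0, 0, 0, 0, 0, 1], [0, 0, 0, 0, 0, 0, 1], [0, 0, 0, 0, 0, 0, 1]])

```text
time: 14.85
position: [0.5473, 0.0425, 0.0423]
tcp_rot: [-0.46, -3.108, 0.0]
wrist_force: [0.2, 0.6, 0.7]
opening: 0.0851
grasp_force: 0.0
```

jog_arm(moves=[[0, 0, 0, 0, 0, -10, 1], [0, 0, 0, 0, 0, -20, 1], [0, 0, 0, 0, 0, -40, 1], [0, 0, 0, 0, 0, -40, 1], [0, 0, 0, 0, 0, -40, 1], [0, 0, 0, 0, 0, -20, 1], [0, 0, 0, 0, 0, 0, 1], [0, 0, 0, 0, 0, 0, 1]])

```text
time: 15.65
position: [0.5471, 0.0425, 0.2123]
tcp_rot: [0.46, 3.107, 0.0]
wrist_force: [0.5, 0.1, 0.1]
opening: 0.0855
grasp_force: 0.0
```

```bash
python3 - <<'E'
from h import *
s,im=shot("w7");print(s["position"],s["opening"],s["wrist_force"])
E
```

```text
[0.5471 0.0425 0.2123] 0.08548466533451912 [0.5141 0.1449 0.0993]
```

View pics/w7.png

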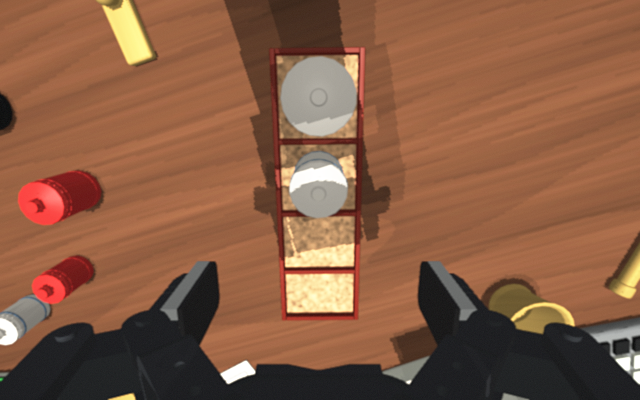

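The wrist view shows jar_4 and jar_3 upright in their bays, with knobs at (318,97) and (318,194). The two narrow bays are empty, and jar_1 is at the lower left near (10,330).

jog_arm(moves=[[0, 0, 0, -1, -20, 0, 1], [0, 0, 0, -1, -43, 0, 1], [0, 0, 0, -1, -43, 0, 1], [0, 0, 0, -1, -43, 0, 1], [0, 0, 0, -1, -43, 0, 1], [0, 0, 0, -1, -43, 0, 1], [0, 0, 0, -1, -43, 0, 1], [0, 0, 0, 0, -43, 0, 1], [0, 0, 0, 0, -43, 0, 1], [0, 0, 0, 0, -19, 0, 1]])

```text
time: 16.7
position: [0.4409, -0.3283, 0.2095]
tcp_rot: [-0.464, -3.103, -0.003]
wrist_force: [0.1, 0.9, -0.2]
opening: 0.0856
grasp_force: 0.0
```

jog_arm(moves=[[0, 0, 0, 0, 0, 0, 1], [0, 0, 0, 0, 0, 0, 1]])

```text
time: 16.9
position: [0.4423, -0.3253, 0.2101]
tcp_rot: [-0.461, -3.104, -0.005]
wrist_force: [-0.9, -0.0, -0.3]
opening: 0.0851
grasp_force: 0.0
```

```bash
python3 - <<'E'
from h import *
s,im=shot("w8");print(s["position"],s["opening"])
E
```

```text
[ 0.4423 -0.3253  0.2101] 0.08514199798515809
```

View pics/w8.png

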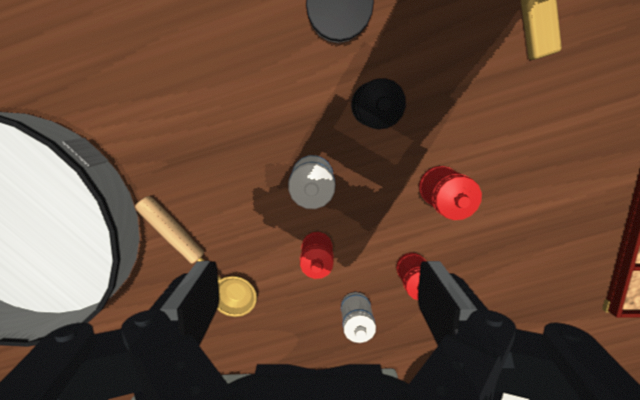

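The wrist view shows white jar_2's knob at (312,189), the black look-alike at (380,103), red ones at (317,265), (455,200) and (410,280), and white jar_1's knob at (361,329).

```bash
python3 - <<'E'
from h import *
s=arm.get_state();p=plane("wrist",(312,189),.066,s);print(p,tool(s,p))
p=plane("wrist",(361,329),.055,s);print(p)
E
```

```text
[ 0.4403 -0.3291  0.066 ] [  0.714  -5.072 144.51 ]
[ 0.5998 -0.3255  0.055 ]
```

jog_arm(moves=[[0, 0, 0, 1, -5, 35, 1], [0, 0, 0, 0, 0, 45, 1], [0, 0, 0, 0, 0, 45, 1], [0, 0, 0, 0, 0, 35, 1], [0, 0, 0, 0, 0, 20, 1], [0, 0, 0, 0, 0, 8, 1], [0, 0, 0, 0, 0, 0, 0], [0, 0, 0, 0, 0, 0, 0], [0, 0, 0, 0, 0, 0, 0], [0, 0, 0, 0, 0, 0, 0]], newtons=30)

```text
time: 17.95
position: [0.442, -0.3317, 0.0264]
tcp_rot: [0.459, 3.105, -0.003]
wrist_force: [-0.1, 0.2, 3.1]
opening: 0.0412
grasp_force: 30.8
```

jog_arm(moves=[[0, 0, 0, 0, 0, 0, 0], [0, 0, 0, 0, 0, 0, 0], [0, 0, 0, 0, 0, 0, 0]])

```text
time: 18.25
position: [0.442, -0.3317, 0.0264]
tcp_rot: [0.46, 3.105, -0.003]
wrist_force: [0.7, 2.0, 6.6]
opening: 0.0415
grasp_force: 31.1
```

jog_arm(moves=[[0, 0, 0, 0, 0, -5, 0], [0, 0, 0, 0, 0, -20, 0], [0, 0, 0, 0, 0, -40, 0], [0, 0, 0, 0, 0, -40, 0], [0, 0, 0, 0, 0, -35, 0], [0, 0, 0, -4, 20, -10, 0], [0, 0, 0, -7, 40, 0, 0], [0, 0, 0, -7, 40, 0, 0], [0, 0, 0, -7, 40, 0, 0], [0, 0, 0, -7, 40, 0, 0]])

```text
time: 19.25
position: [0.5233, -0.1661, 0.174]
tcp_rot: [-0.461, -3.107, -0.0]
wrist_force: [0.5, -0.9, -1.2]
opening: 0.0407
grasp_force: 30.7
```

jog_arm(moves=[[0, 0, 0, -7, 40, 0, 0], [0, 0, 0, -7, 40, 0, 0], [0, 0, 0, -7, 40, 0, 0], [0, 0, 0, -6, 40, 0, 0], [0, 0, 0, -4, 34, 0, 0], [0, 0, 0, -2, 15, 0, 0], [0, 0, 0, 0, 0, 0, 0], [0, 0, 0, 0, 0, 0, 0], [0, 0, 0, 0, 0, 30, 0], [0, 0, 0, 0, 0, 40, 0]])

```text
time: 20.25
position: [0.6176, 0.0206, 0.1069]
tcp_rot: [0.462, 3.1, -0.001]
wrist_force: [-0.6, -0.0, -2.1]
opening: 0.0412
grasp_force: 30.8
```

jog_arm(moves=[[0, 0, 0, 0, 0, 30, 0], [0, 0, 0, 0, 0, 10, 0], [0, 0, 0, 0, 0, 0, 0], [0, 0, 0, 0, 0, 0, 0], [0, 0, 0, 0, 0, 0, 0]])

```text
time: 20.75
position: [0.6174, 0.0222, 0.0669]
tcp_rot: [0.46, 3.103, -0.0]
wrist_force: [-0.2, 0.1, -1.3]
opening: 0.041
grasp_force: 30.8
```

```bash
python3 - <<'E'
from h import *
s,im=shot("w9");print(s["position"],s["opening"],s["wrist_force"])
E
```

```text
[0.6174 0.0222 0.0669] 0.040964739970223686 [-0.1935  0.0647 -1.3423]
```

View pics/w9.png

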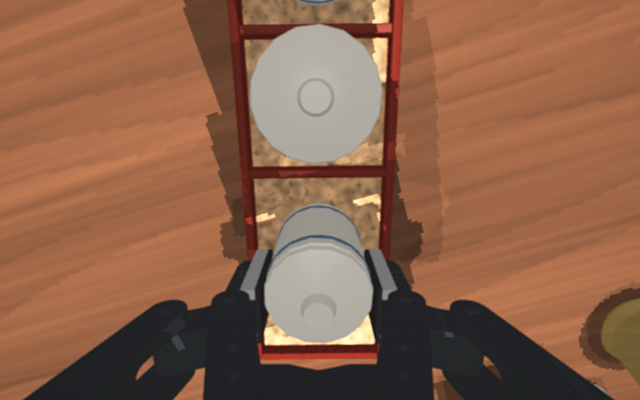

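The wrist view shows jar_2 held over bay 2. The 3/2 partition is at row 172 with inner walls at columns 253 and 386, and jar_3 is upright with its knob at (316,97).

```bash
python3 - <<'E'
from h import *
s=arm.get_state()
for q in((253,172),(386,172)):print(tool(s,plane("wrist",q,.019,s)))
p=plane("wrist",(316,97),.090,s);print(p,tool(s,p))
E
```

```text
[ 35.034 -36.946  47.658]
[34.9898 39.304  47.7068]
[0.5454 0.0439 0.09  ] [ 74.8987  -0.2431 -23.4893]
```

jog_arm(moves=[[0, 0, 0, -1, 1, 12, 0], [0, 0, 0, 0, 0, 9, 0], [0, 0, 0, 0, 0, 4, 0], [0, 0, 0, 0, 0, 3, 0], [0, 0, 0, 0, 0, 1, 0], [0, 0, 0, 0, 0, 0, 0], [0, 0, 0, 0, 0, 0, 0]])

```text
time: 21.5
position: [0.6161, 0.0237, 0.0375]
tcp_rot: [-0.458, -3.104, 0.001]
wrist_force: [-8.1, 0.7, 13.0]
opening: 0.041
grasp_force: 32.2
```

jog_arm(moves=[[0, 0, 0, 0, 0, 1, 0], [0, 0, 0, 0, 0, 0, 0], [0, 0, 0, 0, 0, 0, 0]])

```text
time: 21.8
position: [0.6161, 0.0238, 0.0375]
tcp_rot: [-0.458, -3.103, 0.001]
wrist_force: [-10.4, 0.5, 17.5]
opening: 0.0409
grasp_force: 32.6
```

jog_arm(moves=[[0, 0, 0, 0, 0, -3, 0], [0, 0, 0, 0, 0, 0, 0.52], [0, 0, 0, 0, 0, 0, 0.65], [0, 0, 0, 0, 0, 0, 0.85], [0, 0, 0, 0, 0, 0, 1], [0, 0, 0, 0, 0, 0, 1], [0, 0, 0, 0, 0, 0, 1], [0, 0, 0, 0, 0, 0, 1]])

```text
time: 22.6
position: [0.6168, 0.0235, 0.0372]
tcp_rot: [-0.46, -3.108, -0.0]
wrist_force: [-0.1, -0.0, -0.1]
opening: 0.0854
grasp_force: 0.0
```

jog_arm(moves=[[0, 0, 0, 0, 0, -10, 1], [0, 0, 0, 0, 0, -20, 1], [0, 0, 0, 0, 0, -40, 1], [0, 0, 0, 0, 0, -40, 1], [0, 0, 0, 0, 0, -40, 1], [0, 0, 0, -5, -20, -15, 1], [0, 0, 0, -10, -40, 0, 1], [0, 0, 0, -10, -40, 0, 1], [0, 0, 0, -10, -40, 0, 1], [0, 0, 0, -10, -40, 0, 1]])

```text
time: 23.6
position: [0.6076, -0.1633, 0.2035]
tcp_rot: [0.459, 3.107, -0.001]
wrist_force: [0.5, 0.6, 0.2]
opening: 0.0853
grasp_force: 0.0
```

jog_arm(moves=[[0, 0, 0, -10, -40, 0, 1], [0, 0, 0, -10, -40, 0, 1], [0, 0, 0, -10, -40, 0, 1], [0, 0, 0, -6, -25, 0, 1], [0, 0, 0, -4, -14, 0, 1], [0, 0, 0, 0, 0, 0, 1], [0, 0, 0, 0, 0, 0, 1]])

```text
time: 24.3
position: [0.6002, -0.3246, 0.2025]
tcp_rot: [-0.459, -3.108, -0.001]
wrist_force: [-0.4, 0.2, 0.2]
opening: 0.0855
grasp_force: 0.0
```

```bash
python3 - <<'E'
from h import *
s,im=shot("w10");print(s["position"],s["opening"])
E
```

```text
[ 0.6002 -0.3246  0.2025] 0.08549492269658719
```

View pics/w10.png

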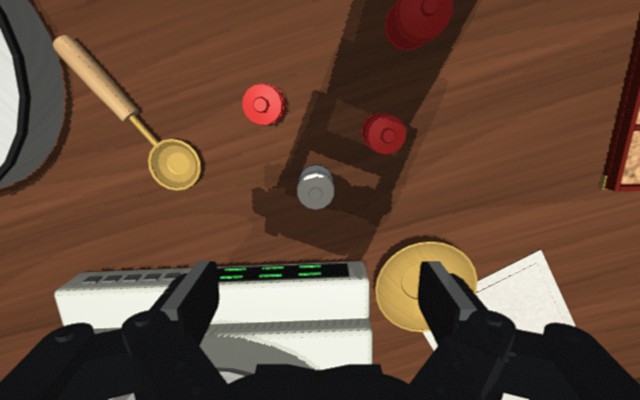

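The wrist view shows jar_1's knob at (316,193), small red look-alikes at (386,133) and (263,104), the scale's near edge at row 265, and the brass bowl at (425,285).

```bash
python3 - <<'E'
from h import *
s=arm.get_state();p=plane("wrist",(316,193),.054,s);print(p,tool(s,p))
for n,q,z in(("scale",(300,263),.04),("pan",(290,335),.08),("bowl",(385,270),.03),("red",(386,133),.054)):print(n,tool(s,plane("wrist",q,z,s)))
print("pan side",tool(s,plane("side",(520,300),.1)))
E
```

```text
[ 0.6036 -0.3267  0.054 ] [ -3.9515  -1.6082 148.4589]
scale [-79.5362 -17.7896 162.4305]
pan [-132.9489  -25.8095  122.4126]
bowl [-92.519   69.2959 172.4842]
red [ 48.5278  57.7985 148.5101]
pan side [-175.7192    9.7556  102.4257]
```

jog_arm(moves=[[0, 0, 0, -4, -2, 35, 0.8], [0, 0, 0, 0, 0, 45, 0.8], [0, 0, 0, 0, 0, 45, 0.8], [0, 0, 0, 0, 0, 40, 0.8], [0, 0, 0, 0, 0, 18, 0.8], [0, 0, 0, 0, 0, 5, 0.8], [0, 0, 0, 0, 0, 0, 0], [0, 0, 0, 0, 0, 0, 0], [0, 0, 0, 0, 0, 0, 0], [0, 0, 0, 0, 0, 0, 0]], newtons=25)

```text
time: 25.35
position: [0.6052, -0.3299, 0.0177]
tcp_rot: [0.459, 3.103, -0.004]
wrist_force: [0.5, 1.4, 5.4]
opening: 0.0333
grasp_force: 25.3
```

jog_arm(moves=[[0, 0, 0, 0, 0, 0, 0], [0, 0, 0, 0, 0, 0, 0], [0, 0, 0, 0, 0, 0, 0]])

```text
time: 25.65
position: [0.6052, -0.33, 0.0177]
tcp_rot: [0.459, 3.103, -0.004]
wrist_force: [0.5, 0.2, 5.8]
opening: 0.0334
grasp_force: 25.3
```

jog_arm(moves=[[0, 0, 0, 0, 0, -5, 0], [0, 0, 0, 0, 0, -20, 0], [0, 0, 0, 0, 0, -40, 0], [0, 0, 0, 0, 0, -40, 0], [0, 0, 0, 0, 0, -35, 0], [0, 0, 0, 2, 20, -10, 0], [0, 0, 0, 3, 40, 0, 0], [0, 0, 0, 3, 40, 0, 0], [0, 0, 0, 3, 40, 0, 0], [0, 0, 0, 3, 40, 0, 0]])

```text
time: 26.65
position: [0.6409, -0.1491, 0.1623]
tcp_rot: [-0.459, -3.104, -0.002]
wrist_force: [0.1, -0.6, -1.0]
opening: 0.0332
grasp_force: 25.0
```

jog_arm(moves=[[0, 0, 0, 3, 40, 0, 0], [0, 0, 0, 3, 40, 0, 0], [0, 0, 0, 3, 40, 0, 0], [0, 0, 0, 3, 28, 0, 0], [0, 0, 0, 1, 14, 0, 0], [0, 0, 0, 0, 0, 0, 0], [0, 0, 0, 0, 0, 0, 0], [0, 0, 0, 0, 0, 30, 0], [0, 0, 0, 0, 0, 40, 0], [0, 0, 0, 0, 0, 35, 0]])

```text
time: 27.65
position: [0.6761, 0.0044, 0.0581]
tcp_rot: [0.464, 3.107, -0.001]
wrist_force: [0.4, 0.3, -1.7]
opening: 0.0334
grasp_force: 25.0
```

jog_arm(moves=[[0, 0, 0, 0, 0, 10, 0], [0, 0, 0, 0, 0, 0, 0], [0, 0, 0, 0, 0, 0, 0], [0, 0, 0, 0, 0, 0, 0]])

```text
time: 28.05
position: [0.6785, 0.0058, 0.0524]
tcp_rot: [0.46, 3.103, -0.0]
wrist_force: [0.2, 0.5, -0.6]
opening: 0.033
grasp_force: 25.0
```

```bash
python3 - <<'E'
from h import *
s,im=shot("w11");print(s["position"],s["opening"],s["wrist_force"])
E
```

```text
[0.6785 0.0058 0.0524] 0.03302788097195145 [ 0.1659  0.4616 -0.5507]
```

View pics/w11.png

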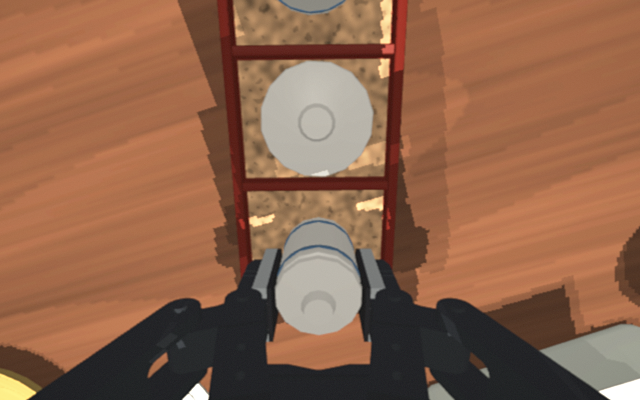

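I have now viewed 15 pictures, one over the limit of 14, so I'll view no more. This view shows jar_1 over bay 1, with the 2/1 partition at row 184 and inner walls at columns 247 and 386. jar_2 is upright in bay 2 with its knob at (316,122). The remaining checks are numeric only.

```bash
python3 - <<'E'
from h import *
s=arm.get_state()
for q in((247,184),(386,184),(236,52),(392,52)):print(tool(s,plane("wrist",q,.019,s)))
p=plane("wrist",(316,122),.077,s);print(p,tool(s,p))
E
```

```text
[ 31.4    -37.666   33.1011]
[31.3563 36.7287 33.1534]
[ 96.4183 -38.9568  32.7898]
[96.3708 35.8821 32.8424]
[0.6143 0.0252 0.077 ] [ 66.7386  -0.2521 -25.0421]
```

jog_arm(moves=[[0, 0, 0, -1, 0, 10, 0], [0, 0, 0, 0, 0, 7, 0], [0, 0, 0, 0, 0, 4, 0], [0, 0, 0, 0, 0, 2, 0], [0, 0, 0, 0, 0, 1, 0], [0, 0, 0, 0, 0, 0, 0], [0, 0, 0, 0, 0, 0, 0]])

```text
time: 28.8
position: [0.6772, 0.0065, 0.0286]
tcp_rot: [-0.458, -3.105, 0.0]
wrist_force: [-8.6, 1.2, 15.2]
opening: 0.033
grasp_force: 26.5
```

Contact confirmed, so I'll release and retreat.

jog_arm(moves=[[0, 0, 0, 0, 0, -2, 0], [0, 0, 0, 0, 0, 0, 0.43], [0, 0, 0, 0, 0, 0, 0.55], [0, 0, 0, 0, 0, 0, 0.8], [0, 0, 0, 0, 0, 0, 1], [0, 0, 0, 0, 0, 0, 1], [0, 0, 0, 0, 0, 0, 1], [0, 0, 0, 0, 0, 0, 1]])

```text
time: 29.6
position: [0.6774, 0.0062, 0.0273]
tcp_rot: [-0.46, -3.108, 0.0]
wrist_force: [0.3, 0.8, -0.4]
opening: 0.0853
grasp_force: 0.0
```

jog_arm(moves=[[0, 0, 0, 0, 0, -10, 1], [0, 0, 0, 0, 0, -20, 1], [0, 0, 0, 0, 0, -40, 1], [0, 0, 0, 0, 0, -40, 1], [0, 0, 0, 0, 0, -40, 1], [0, 0, 0, 0, 0, -30, 1], [0, 0, 0, 0, 0, 0, 1], [0, 0, 0, 0, 0, 0, 1], [0, 0, 0, 0, 0, 0, 1]])

```text
time: 30.5
position: [0.6764, 0.0064, 0.2056]
tcp_rot: [-0.459, -3.105, 0.0]
wrist_force: [0.5, 0.4, -0.7]
opening: 0.0852
grasp_force: 0.0
```

```bash
python3 - <<'E'
from h import *
s,im=shot("w12");print(s["time"],s["position"],s["wrist_force"])
# Hough circles of the lids, cast at lid-shoulder heights in the bays
g=cv2.medianBlur(cv2.cvtColor(im,cv2.COLOR_RGB2GRAY),3)
c=cv2.HoughCircles(g,cv2.HOUGH_GRADIENT,1,40,param1=100,param2=18,minRadius=14,maxRadius=50)
for u,v,r in (c[0] if c is not None else []):
    if 250<u<390: print(u,v,r,[tool(s,plane("wrist",(u,v),z,s))[:2].round(1).tolist() for z in(.053,.063,.073,.083)])
E
```

```text
30.5 [0.6764 0.0064 0.2056] [ 0.5412  0.4367 -0.7211]
322.5 107.5 33.8 [[69.3, 4.0], [69.4, 3.9], [69.5, 3.8], [69.7, 3.7]]
318.5 188.5 18.0 [[-0.8, 0.6], [1.6, 0.6], [4.1, 0.6], [6.6, 0.6]]
314.5 10.5 35.0 [[142.2, -2.5], [139.9, -2.4], [137.5, -2.3], [135.2, -2.2]]
```

```bash
python3 -c "
from bench import arm
print(arm.hand_in())"
```

```text
the job is handed in; nothing more can be done
None
```

All four jars stand released in their own bays, within about 4 mm of the bay centres by my camera measurements, and the job was handed in at about 30.5 s with no verdict returned; I viewed 15 pictures, one over the limit of 14.

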